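# Set the microscope's focus to the transport mark and pin it

### The job

Make the microscope ready to be moved: first turn the focus knob on its foot so that the pointed steel lug stands exactly at the long index line, and let go of the knob. Then take the T-handled lock pin from the rack and push it straight down through the lug and into the foot until its collar rests on the lug, and let go. Leave the round-headed key in the rack and the other things on the bench alone.

Things in the scene. Friction and masses are not known exactly. Their poses are not given: they have to be found in the camera images.
- stand: White microscope, fixed. Origin: on the bench under the knob's vertical axis; z up. Its flat foot is 60 mm high, x -120 to 120, y -140 to 350 mm. Column, stage and tubes (up to 330 mm high) stand at y above 190 mm. The long black index line (24 x 6 mm) lies on the foot along -y, 114 to 138 mm from the axis; short dotted ticks, of no concern, follow anticlockwise every 22.5 degrees.
- focus_knob (a joint): Angle (rad) of the black focus knob on top of the foot about its vertical axis, positive anticlockwise seen from above, free from -0.5 to 2.2, stays where it is left. It is 0 when the lug points exactly at the long index line (stand -y) and its hole lies over the hole in the foot. It starts well off, at 0.6 to 1.5.
- knob_grip (a point): The point to grip, on the knob's axis, 92 mm above the bench. Turns with the knob: z up, -y points along the lug. The grip is an upright aluminium bar along y, 70 mm long, 24 mm wide, 70 to 106 mm above the bench, on a black disc of 120 mm diameter with its top 70 mm above the bench.
- lug_hole (a point): Centre of the upper mouth of the 19 mm through hole in the knob's lug, 78 mm from the axis, 70 mm above the bench. The lug is a dark steel plate, 42 mm wide and 8 mm thick, with a pointed nose 112 mm from the axis.
- foot_hole (a point): Centre of the mouth of the 19 mm hole in the foot, 60 mm above the bench, 52 mm deep, 78 mm from the knob's axis along stand -y. It is hidden by the disc's lug when that stands over it.
- rack: Grey block, 160 x 70 x 56 mm (x, y, z), fixed to the bench, with two upright 16 mm through holes at x = -45 and +45 mm, one for the lock pin and one for the key (which is which varies). Origin: centre of its underside.
- lock_pin: Loose steel pin, 124 mm tall, 120 g, upright in the rack. Origin: its lower tip; z up along the pin. From the tip: chamfered shank 14 mm diameter, 48 mm long; collar 30 mm diameter, 6 mm thick; stem; aluminium T-handle, 56 mm along x, 18 mm along y, at 102 to 124 mm. The tip is 8 mm above the bench in the rack, and 22 mm when the collar rests on the lug.
- pin_handle (a point): In the lock pin's T-handle, 111 mm above the tip on the pin's axis; same axes as the pin. The point to grip, across y.
- centring_key: Loose slim steel key with a black ball head (28 mm diameter), 94 mm tall, upright in the rack's other hole. A bystander. Origin: its lower tip.
- mount: Grey specimen disc, 38 mm diameter, 22 mm high. A bystander. Origin: centre of its underside, as for all the following.
- slide_box: White slide box, 85 x 60 x 35 mm. A bystander.
- wash_bottle: White bottle, 66 mm diameter, 150 mm tall. A bystander.
- tweezers: Steel tweezers, 135 mm long, 10 mm high, lying flat, along its x. A bystander.
Mind the look-alikes: they are no part of the job. Leave any blue or brown look-alike of the lock_pin alone.

How it is judged:
By the outcome, as a careful person would: the job done as asked, in the order asked, and still so for the second after the job is handed in, with the robot touching nothing.
It also fails if it takes over 58 s, if anything falls off the work surface, if the arm or the gripper's body presses on something with over 40 N, if the wrist force passes 120 N, or if a joint passes its speed limit or range.

### The arm

A 6-joint arm with a two-finger parallel gripper is mounted at the origin on the work surface. World frame = base frame: x ahead of the robot, y to its left, z up, the work surface at z = 0. Lengths are in mm, angles in rad, forces in N, time in s.
With the tool pointing down it reaches from about 275 to 1000 mm from the base axis. Payload 8.4 kg.
Tool frame: the origin (TCP) lies midway between the tips of the shut fingers; the grasp point (between the pads) lies 19 mm behind it; z points along the fingers, y is the line along which they close (so a half turn about z gives the same grasp; the last joint's range is limited). The gripper opens to 85 mm and grips with 20 to 120 N. Pads are 22 mm wide; open, the fingers measure 114 mm over their backs; the gripper's body (76 mm by 85 mm) begins 54 mm behind the grasp point. The pads swing forward as they close: fully open they stand 13 mm farther back than shut.
Start: joints at [-1.17, 0.353, 1.633, -0, 1.155, -0.002], TCP at [244.996, -574.982, 231.281] pointing down, gripper open.
Joint ranges: [-2.63, 2.63], [-0.92, 2.1], [0.06, 2.66], [-1.3, 4.44], [0, 2.69], [-3.02, 3.02]. Speed limits (rad/s): [2.22, 2.22, 2.79, 3.14, 3.14, 3.14].

### API

Orientations are given as [roll, pitch, yaw] about the fixed x, y, z axes, in that order (R = Rz(yaw) Ry(pitch) Rx(roll)).
In Python, from rig import r, cams gives the robot as it stands. The module is installed in compiled form; this text tells all that it offers.
- The arm moves only by the tool send_rows, never from a script. Its argument "targets" is one flat list of numbers, 7 for each row, row after row: the shift along the tool's x, y, z in m, then the turn, a rotation vector about the tool's x, y, z in rad, then the opening, from -1 (shut) to 1 (fully open). In form: [tx, ty, tz, wx, wy, wz, fingers, tx, ty, tz, wx, wy, wz, fingers, ...]. A call has 1 to 12 rows; each row is the pose to reach, as a shift and turn from the pose commanded when the call began, along the tool's axes at that moment; what a row does not reach only later rows make up. A row lasts 1/12 s, in which the tool goes at most 41.7 mm and 7.16 degrees, less where a joint would pass 70% of its speed; a pose out of reach is approached as far as the arm can. A call with a gripper value outside its range is refused whole. The fingers move at their own pace and stop on an object; "grip_force" is the grip in N (left out, the last holds). Time passes only in rows, so rows that repeat a pose let the fingers close. It gives the time, the measured TCP pose, the force, the opening and the grip force at its end, in the units of the state.
- r.sense(): the state, without advancing time (a new reading comes with each control period).
- cams.grab_frame(name): name is "scene" or "side" or "wrist"; returns a dict with "color" (480x640x3 uint8, blue, green, red), "fx", "fy", "cx", "cy" (pixels), "xyz" and "attitude" of the camera in the world. Camera axes: x right, y down, z forward; pixel columns grow to the right and rows downward; lengths in mm; the calibration is good to about 2 mm. The wrist camera is an equidistant fisheye: a pixel r from the principal point sees the ray r / f radians off the axis. A picture is of the moment at which its call begins. There is no depth.
- r.sign_off(): hands the job in; it is judged then, once.
The state is a dict: "clock": time; "qpos": joint angles; "qvel": joint speeds; "joint_efforts": joint torques, N m; "eef_pos": TCP position; "tcp_rot": TCP orientation; "contact_force": force on the tool from outside, world axes, zero at the start; "wrist_torque": the same for the moment, N m; "opening": opening from 0.0 (shut) to 1.0 (fully open); "grasp_force": force on a finger pad.
Only numpy, scipy, OpenCV 4.12 (cv2) and the standard library are available. Lean on these libraries where they do the work, as an engineer would, in place of code of your own. Each camera call takes 0.05 s, during which the arm holds its last target. There are 200 camera calls.

## Working session

There is one attempt and no reset: what is moved stays moved. The work goes in short steps, Python scripts to look and compute and a tool call to move; the robot and the scene stay as the last step left them, time stands still between calls to the robot, and variables do not carry over. Pictures are saved under pics/ and viewed, at most 10 in all, crops included, and the job is handed in when it is done.

Besides the shell and the picture viewer there is one more tool, called after "Request:" as name(argument=value, ...), one argument or row to a line, values as JSON. send_rows: Moves the arm, as the interface text tells. Its arguments: {"type":"object","properties":{"targets":{"type":"array"},"grip_force":{"type":"number"}},"required":["targets"]}

```bash
mkdir -p pics
cat > h.py <<'E'
import numpy as np, cv2
from scipy.spatial.transform import Rotation as R
from rig import r, cams
def rot(a): 
    a=np.array(a,float)
    return a if a.shape==(3,3) else R.from_euler('xyz',a).as_matrix()
def ray(f,u,v,fish=False):
    x=(u-f['cx'])/f['fx'];y=(v-f['cy'])/f['fy']
    if fish:
        t=np.hypot(x,y);s=np.sin(t)/t if t>1e-9 else 1
        d=np.array([x*s,y*s,np.cos(t)])
    else: d=np.array([x,y,1.])
    d=rot(f['attitude'])@d
    return np.array(f['xyz'],float),d/np.linalg.norm(d)
def plane(f,u,v,z,fish=False):
    o,d=ray(f,u,v,fish);return o+d*(z-o[2])/d[2]
def cross(r1,r2):
    (o1,d1),(o2,d2)=r1,r2
    s=np.linalg.lstsq(np.c_[d1,-d2],o2-o1,rcond=None)[0]
    a,b=o1+s[0]*d1,o2+s[1]*d2
    return (a+b)/2,np.linalg.norm(a-b)
def proj(f,p,fish=False):
    c=rot(f['attitude']).T@(np.array(p,float)-np.array(f['xyz']))
    if fish:
        q=np.hypot(c[0],c[1]);t=np.arctan2(q,c[2]);k=t/max(q,1e-9);x,y=c[0]*k,c[1]*k
    else: x,y=c[0]/c[2],c[1]/c[2]
    return np.array([f['cx']+f['fx']*x,f['cy']+f['fy']*y])
E
python3 - <<'E'
from h import *
import pickle
for n in ['scene','side','wrist']:
    f=cams.grab_frame(n);cv2.imwrite(f'pics/{n}0.png',f['color']);pickle.dump(f,open(n+'0.pkl','wb'))
    print(n,f['fx'],f['cx'],f['cy'],f['xyz'],f['attitude'])
print(r.sense())
E
```

```text
scene 434.66010612142077 321.67743589340984 240.39660962641995 [ 843.53792088 -792.96261088  736.13459829] [-2.32744407  0.01824202  0.45663267]
side 518.8038411984811 326.28386152444426 232.75383672441504 [481.77595247 473.90812849 864.13018835] [-2.4277899   0.0086788  -3.09267813]
wrist 371.64829954431775 311.6767137261672 237.97774618277631 [ 316.00156114 -543.014385    372.64368804] [ 2.82960278e+00  4.46438321e-04 -1.16756331e+00]
{'clock': 0.15, 'qpos': array([-1.17038838e+00,  3.53520079e-01,  1.63395767e+00,  3.54890677e-05,
        1.15519075e+00, -2.43545798e-03]), 'qvel': array([-4.65621396e-04, -2.91872627e-04, -1.95831015e-03, -1.56110469e-04,
       -6.61297828e-05,  2.83938467e-04]), 'joint_efforts': array([-1.47227998e-03, -6.05638647e+01, -3.42340243e+01, -1.11430902e-04,
        6.12692282e-03, -1.28185556e-05]), 'eef_pos': array([ 244.87198534, -574.64187237,  230.71717221]), 'tcp_rot': array([-3.14051689e+00, -3.50725881e-05,  4.02829045e-01]), 'contact_force': array([-0.45040357, -0.59086477,  0.33846214]), 'wrist_torque': array([-0.03617108,  0.0219079 , -0.03357337]), 'grasp_force': 0.0, 'opening': 0.9963900318198143}
```

View pics/scene0.png

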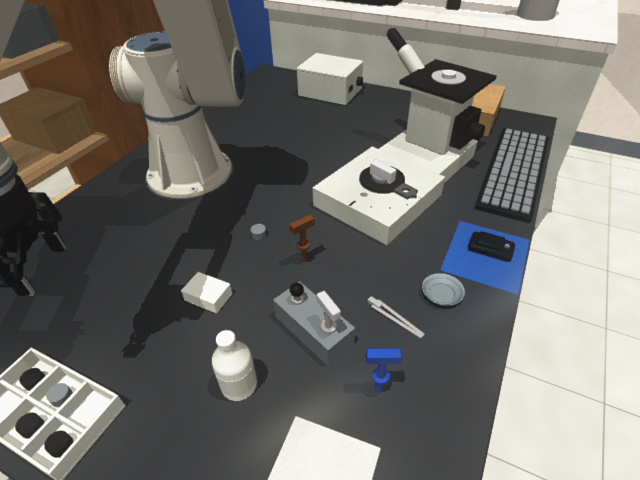

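View pics/side0.png

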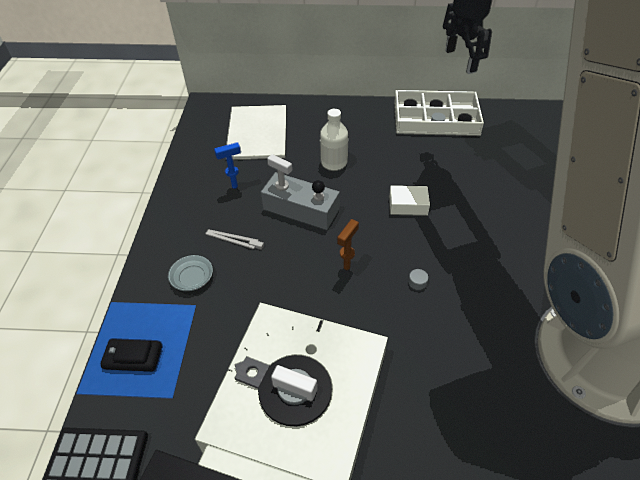

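Look-alikes for the lock pin are the white T in the rack (scene 328,305; side 280,163), the brown T (scene 302,225; side 347,235) and the blue T (scene 383,355; side 228,152). The ball-headed key is at scene 297,290. I choose the white aluminium T in the rack, and check it in a close crop.

Run:
```python
from h import *
a=cv2.imread('pics/scene0.png');b=cv2.imread('pics/side0.png')
c=lambda im,x,y,w,h:cv2.resize(im[y:y+h,x:x+w],(400,300),interpolation=cv2.INTER_CUBIC)
o=np.vstack([np.hstack([c(a,330,145,100,75),c(b,220,310,133,100)]),np.hstack([c(a,265,275,100,75),c(b,255,145,100,75)])])
cv2.imwrite('pics/crop1.png',o)
```

```text
(no output)
```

View pics/crop1.png

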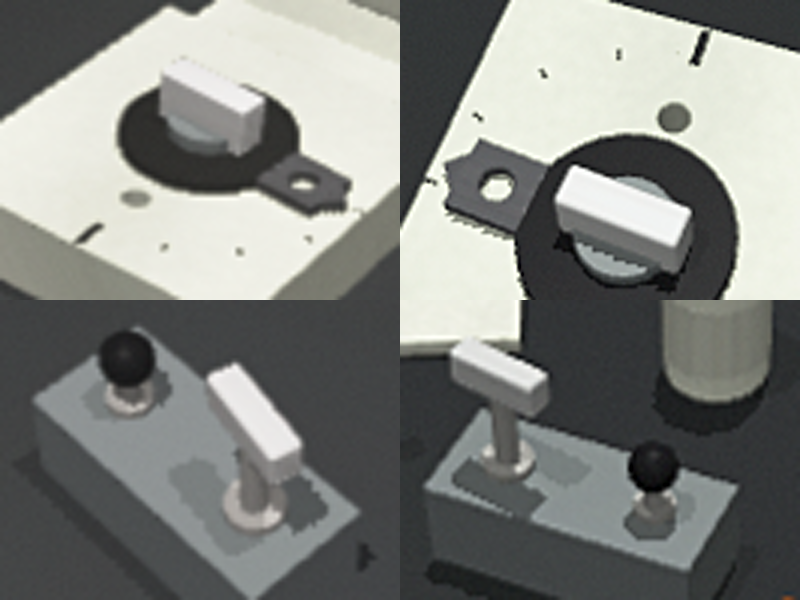

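The crops confirm the white T with collar in the rack, with the ball key in the other hole. On the stand, the foot hole is at scene 364,194.5 and side 311,349. The lug hole is at scene 405.5,191 and side 252,372. The index line is at scene 352.5,203 and side 320,326.

Run:
```python
from h import *
import pickle
A=pickle.load(open('scene0.pkl','rb'));B=pickle.load(open('side0.pkl','rb'))
P=dict(foot=((363.6,194.1),(310.8,348.9)),lug=((405.4,190.7),(251.6,371.7)),index=((352.1,202.7),(319.8,325.7)),
 collar=((327.9,324.8),(281.3,183.6)),keyball=((296.4,289),(318,186.5)),handletop=((328.1,301.4),(279.5,159.8)))
H=dict(foot=60,lug=70,index=60,collar=62,keyball=96,handletop=132)
for k,(a,b) in P.items():
    p,g=cross(ray(A,*a),ray(B,*b));print(k,p.round(1),'gap',g.round(1),plane(A,*a,H[k]).round(1),plane(B,*b,H[k]).round(1))
# disc fit: dark mask in side
for F,roi,n in((A,(355,160,55,35),'sc'),(B,(250,345,90,90),'sd')):
    x,y,w,h=roi;g=F['color'].max(2)[y:y+h,x:x+w]
    m=(g<60).astype(np.uint8)
    cs,_=cv2.findContours(m,cv2.RETR_EXTERNAL,cv2.CHAIN_APPROX_NONE)
    c=max(cs,key=cv2.contourArea)[:,0]+[x,y]
    q=np.array([plane(F,*t,70)[:2] for t in c])
    for _ in range(20):
        s=np.linalg.lstsq(np.c_[2*q,np.ones(len(q))],(q**2).sum(1),rcond=None)[0];rr=np.sqrt(s[2]+s[:2]@s[:2])
        d=abs(np.linalg.norm(q-s[:2],axis=1)-rr);q=q[d<max(2,np.percentile(d,90))] if len(q)>30 else q
    print(n,'disc',s[:2].round(1),rr.round(1),len(q))
```

```text
foot [537.1  43.6  60.2] gap 1.3 [537.7  43.9  60. ] [536.5  43.3  60. ]
lug [631.2  93.   66.7] gap 0.5 [632.5  88.8  70. ] [630.3  94.5  70. ]
index [524.5  -2.   61. ] gap 1.9 [525.   -0.7  60. ] [523.6  -2.9  60. ]
collar [ 629.9 -359.7   62.7] gap 0.0 [ 629.7 -359.2   62. ] [ 630.1 -360.5   62. ]
keyball [ 546.  -326.8   88.5] gap 1.1 [ 550.  -332.1   96. ] [ 544.9 -319.4   96. ]
handletop [ 629.7 -359.5  132.2] gap 2.3 [ 630.8 -359.1  132. ] [ 628.7 -360.3  132. ]
sc disc [559.7 112.6] 57.0 59
sd disc [556.7 120.9] 58.6 192
```

```bash
cat >> h.py <<'E'
def go(x,y,z,yawdeg):
    s=r.sense();T=R.from_euler('xyz',s['tcp_rot']);G=R.from_euler('xyz',[np.pi,0,np.radians(yawdeg)])
    t=T.inv().apply(np.array([x,y,z])-s['eef_pos'])/1000
    print('shift',t.round(4),'rotvec',(T.inv()*G).as_rotvec().round(4))
def st():
    s=r.sense();print('t',round(s['clock'],2),s['eef_pos'].round(1),np.degrees(s['tcp_rot']).round(1),'q',s['qpos'].round(2),'F',s['contact_force'].round(1),'op',round(s['opening'],3),'g',round(s['grasp_force'],1))
E
python3 -c "
from h import *
go(558,118.5,230,160.5)"
```

```text
shift [ 0.5598 -0.5149  0.0013] rotvec [-5.0000e-04 -1.3000e-03 -2.3984e+00]
```

Request:
send_rows(
  targets=[0.56,-0.515,0,0,0,-2.4,1,0.56,-0.515,0,0,0,-2.4,1,0.56,-0.515,0,0,0,-2.4,1,0.56,-0.515,0,0,0,-2.4,1,0.56,-0.515,0,0,0,-2.4,1,0.56,-0.515,0,0,0,-2.4,1,0.56,-0.515,0,0,0,-2.4,1,0.56,-0.515,0,0,0,-2.4,1,0.56,-0.515,0,0,0,-2.4,1,0.56,-0.515,0,0,0,-2.4,1,0.56,-0.515,0,0,0,-2.4,1,0.56,-0.515,0,0,0,-2.4,1],
)

```text
clock: 1.15
eef_pos: [451.2, -117.3, 231.4]
tcp_rot: [3.141, 0.0, 1.909]
contact_force: [1.5, -0.0, 0.8]
opening: 1.004
grasp_force: 0.0
```

```bash
python3 -c "
from h import *
st();go(558,118.5,230,160.5)"
```

```text
t 1.15 [ 451.2 -117.3  231.4] [180.    0.  109.4] q [-0.26  0.1   1.96 -0.    1.08 -0.6 ] F [ 1.5 -0.   0.8] op 1.004 g 0.0
shift [0.1871 0.179  0.0014] rotvec [ 1.000e-04  3.000e-04 -8.924e-01]
```

Request:
send_rows(
  targets=[0.187,0.179,0,0,0,-0.892,1,0.187,0.179,0,0,0,-0.892,1,0.187,0.179,0,0,0,-0.892,1,0.187,0.179,0,0,0,-0.892,1,0.187,0.179,0,0,0,-0.892,1,0.187,0.179,0,0,0,-0.892,1,0.187,0.179,0,0,0,-0.892,1,0.187,0.179,0,0,0,-0.892,1,0.187,0.179,0,0,0,-0.892,1],
)

```text
clock: 1.9
eef_pos: [558.7, 116.0, 230.7]
tcp_rot: [-3.141, -0.001, 2.794]
contact_force: [0.4, 0.5, 0.4]
opening: 1.0
grasp_force: 0.0
```

Run:
```python
from h import *
import pickle
st()
f=cams.grab_frame('wrist');st();pickle.dump(f,open('w1.pkl','wb'));cv2.imwrite('pics/w1.png',f['color'])
print(proj(f,[558.2,118.7,106],1),proj(f,[631,92,70],1),f['xyz'])
```

```text
t 1.9 [558.7 116.  230.7] [-1.799e+02 -1.000e-01  1.601e+02] q [ 0.2   0.27  1.75 -0.    1.12 -1.02] F [0.4 0.5 0.4] op 1.0 g 0.0
t 1.95 [558.5 115.2 230.8] [-1.799e+02 -1.000e-01  1.600e+02] q [ 0.2   0.27  1.75 -0.    1.12 -1.02] F [-0.1  0.5  0.2] op 1.001 g 0.0
[314.58718295 228.73885774] [313.73317028 299.29528885] [484.01051944 143.77473078 372.8099818 ]
```

View pics/w1.png

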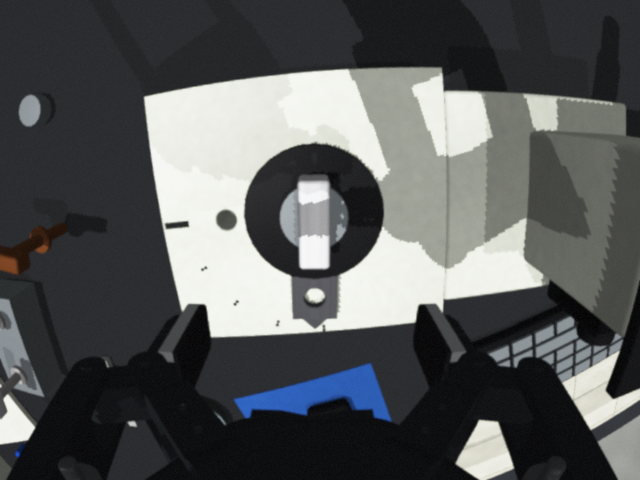

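The wrist picture shows the knob bar at (314,222), the lug hole at (315,296), the foot hole at (226.5,219.5) and the index line at (177,224). The bar is already aligned with image vertical, as expected.

Run:
```python
from h import *
import pickle
W=pickle.load(open('w1.pkl','rb'));B=pickle.load(open('side0.pkl','rb'));A=pickle.load(open('scene0.pkl','rb'))
g=W['color'].max(2)
def comp(m,u,v):
    n,l,s,c=cv2.connectedComponentsWithStats(m.astype(np.uint8));k=l[v,u];return s[k],c[k],(l==k)
s,c,fm=comp((g>60)&(g<150)&(abs(np.indices(g.shape)[1]-226)<15)&(abs(np.indices(g.shape)[0]-219)<15),226,219);print('foot',s,c)
fh=c
roi=np.zeros_like(g,bool);roi[286:307,304:327]=1
s,c,_=comp((g>130)&roi,315,296);print('lug',s,c);lh=c
s,c,_=comp((g<90)&(np.indices(g.shape)[1]>160)&(np.indices(g.shape)[0]<240),177,225);print('idx',s,c);ih=c
for n,p,z,pb in(('foot',fh,60,(310.8,348.9)),('lug',lh,70,(251.6,371.7)),('idx',ih,60,(319.8,325.7))):
    print(n,plane(W,*p,z,1).round(1),[x if np.isscalar(x) else x.round(1) for x in cross(ray(W,*p,True),ray(B,*pb))])
# disc
m=(g<60)
x0,y0=235,135;mm=m[135:290,235:395].astype(np.uint8)
cs,_=cv2.findContours(mm,cv2.RETR_EXTERNAL,cv2.CHAIN_APPROX_NONE);cc=max(cs,key=cv2.contourArea)[:,0]+[x0,y0]
q=np.array([plane(W,*t,70,True)[:2] for t in cc])
for _ in range(15):
    s=np.linalg.lstsq(np.c_[2*q,np.ones(len(q))],(q**2).sum(1),rcond=None)[0];rr=np.sqrt(s[2]+s[:2]@s[:2])
    d=abs(np.linalg.norm(q-s[:2],axis=1)-rr);q=q[d<max(1,np.percentile(d,92))]
print('disc',s[:2].round(1),rr.round(1),len(q))
# bar white
s,c,bm=comp((g>175)&(np.indices(g.shape)[0]<272)&(abs(np.indices(g.shape)[1]-314)<18)&(np.indices(g.shape)[0]>165),314,185)
s2=s;print('bar',s,c)
# bar top-face corners: px at far end (299.5,176),(329,176) ; heights against side
print('bar c z106',plane(W,*c,106,True).round(1))
for p,pb in (((300,176),(220+291*.3325-.3,310+220*.3333)),((328.5,176),(220+282*.3325,310+252*.3333))):print(plane(W,*p,106,True).round(1))
# heights: near top corners in side crop px(556-400,..)
for pb in ((172,166),(292,212),(156,200),(279,245)):
    print('side z106',plane(B,220+pb[0]*.3325-.3,310+pb[1]/3-.3,106).round(1))
```

```text
foot [216 210  21  20 314] [226.06050955 219.45859873]
lug [305 288  20  15 225] [314.75111111 294.73777778]
idx [166 222  22   6  97] [176.56701031 224.60824742]
foot [536.2  43.5  60. ] [array([536.3,  43.5,  60.1]), np.float64(0.35337117077667546)]
lug [626.9  94.4  70. ] [array([630.5,  92.8,  64.5]), np.float64(2.269379368866638)]
idx [524.1  -2.9  60. ] [array([523.7,  -1.6,  62.4]), np.float64(0.3555983787682127)]
disc [555.8 119.1] 58.0 378
bar [298 182  31  24 641] [312.22152886 192.30889236]
bar c z106 [531.5 126.4 106. ]
[517.2 122.2 106. ]
[524.2 141.6 106. ]
side z106 [585.1  98.6 106. ]
side z106 [520.4 121.5 106. ]
side z106 [591.3 118.1 106. ]
side z106 [525.9 139.6 106. ]
```

```bash
python3 -c "
from h import *
st();go(556,119.2,77,160.7)"
```

```text
t 1.95 [558.5 115.2 230.8] [-1.799e+02 -1.000e-01  1.600e+02] q [ 0.2   0.27  1.75 -0.    1.12 -1.02] F [-0.1  0.5  0.2] op 1.001 g 0.0
shift [0.0036 0.0031 0.1538] rotvec [-0.001  -0.001  -0.0131]
```

Request:
send_rows(
  targets=[0.0036,0.003,0.03,0,0,-0.013,1,0.0036,0.003,0.06,0,0,-0.013,1,0.0036,0.003,0.085,0,0,-0.013,1,0.0036,0.003,0.1,0,0,-0.013,1,0.0036,0.003,0.1,0,0,-0.013,1,0.0036,0.003,0.1,0,0,-0.013,1],
)

```text
clock: 2.45
eef_pos: [556.1, 118.4, 131.1]
tcp_rot: [-3.141, -0.001, 2.804]
contact_force: [0.2, -0.3, 0.2]
opening: 0.998
grasp_force: 0.0
```

```bash
python3 -c "
from h import *
st();go(556,119.2,77,160.7)"
```

```text
t 2.45 [556.1 118.4 131.1] [-1.799e+02 -1.000e-01  1.607e+02] q [ 0.21  0.38  1.84 -0.    0.92 -1.03] F [ 0.2 -0.3  0.2] op 0.998 g 0.0
shift [0.0002 0.0008 0.0541] rotvec [-0.0011 -0.0014 -0.0006]
```

Going down and closing on the bar.

Request:
send_rows(
  targets=[0,0.0008,0.025,0,0,0,1,0,0.0008,0.045,0,0,0,1,0,0.0008,0.054,0,0,0,1,0,0.0008,0.054,0,0,0,1,0,0.0008,0.054,0,0,0,-1,0,0.0008,0.054,0,0,0,-1,0,0.0008,0.054,0,0,0,-1,0,0.0008,0.054,0,0,0,-1,0,0.0008,0.054,0,0,0,-1,0,0.0008,0.054,0,0,0,-1,0,0.0008,0.054,0,0,0,-1,0,0.0008,0.054,0,0,0,-1],
  grip_force=50,
)

```text
clock: 3.45
eef_pos: [556.7, 118.4, 78.5]
tcp_rot: [-3.138, 0.0, 2.809]
contact_force: [-5.0, -14.4, 14.6]
opening: 0.272
grasp_force: 50.3
```

```bash
python3 -c "
from h import *
st()"
```

```text
t 3.45 [556.7 118.4  78.5] [-179.8    0.   160.9] q [ 0.21  0.46  1.87 -0.    0.81 -1.03] F [ -5.  -14.4  14.6] op 0.272 g 50.3
```

Request:
send_rows(
  targets=[0.0005,0,-0.001,0,0,0.1,-1,0.0005,0,-0.001,0,0,0.22,-1,0.0005,0,-0.001,0,0,0.34,-1,0.0005,0,-0.001,0,0,0.46,-1,0.0005,0,-0.001,0,0,0.58,-1,0.0005,0,-0.001,0,0,0.7,-1,0.0005,0,-0.001,0,0,0.8,-1],
  grip_force=50,
)

```text
clock: 4.03
eef_pos: [557.2, 119.0, 78.6]
tcp_rot: [-3.142, 0.003, 2.003]
contact_force: [3.3, -11.6, -0.8]
opening: 0.274
grasp_force: 51.3
```

```bash
python3 -c "
from h import *
st();go(556,119.2,78.5,75.3)"
```

```text
t 4.03 [557.2 119.   78.6] [-180.     0.2  114.7] q [ 0.21  0.46  1.87 -0.    0.81 -0.22] F [  3.3 -11.6  -0.8] op 0.274 g 51.3
shift [ 0.0007 -0.001   0.0001] rotvec [0.0009 0.0026 0.6883]
```

Request:
send_rows(
  targets=[0,0,0,0,0,0.12,-1,0,0,0,0,0,0.24,-1,0,0,0,0,0,0.36,-1,0,0,0,0,0,0.48,-1,0,0,0,0,0,0.58,-1,0,0,0,0,0,0.66,-1,0,0,0,0,0,0.69,-1,0,0,0,0,0,0.69,-1,0,0,0,0,0,0.69,-1,0,0,0,0,0,0.69,-1],
  grip_force=50,
)

```text
clock: 4.87
eef_pos: [558.0, 119.1, 78.6]
tcp_rot: [3.139, 0.001, 1.318]
contact_force: [7.1, -11.2, -4.4]
opening: 0.27
grasp_force: 51.1
```

Run:
```python
from h import *
import pickle
st();A=cams.grab_frame('scene');B=cams.grab_frame('side');W=cams.grab_frame('wrist')
c=lambda im,x,y,w,h:cv2.resize(im[y:y+h,x:x+w],(400,300),interpolation=cv2.INTER_CUBIC)
cv2.imwrite('pics/k1.png',np.vstack([np.hstack([c(A['color'],330,145,100,75),c(B['color'],240,310,133,100)]),np.hstack([c(W['color'],0,0,640,480),c(W['color'],220,200,200,150)])]))
pickle.dump((A,B,W),open('k1.pkl','wb'))
```

```text
t 4.87 [558.  119.1  78.6] [1.798e+02 1.000e-01 7.550e+01] q [ 0.21  0.46  1.87 -0.    0.81  0.46] F [  7.1 -11.2  -4.4] op 0.27 g 51.1
```

View pics/k1.png

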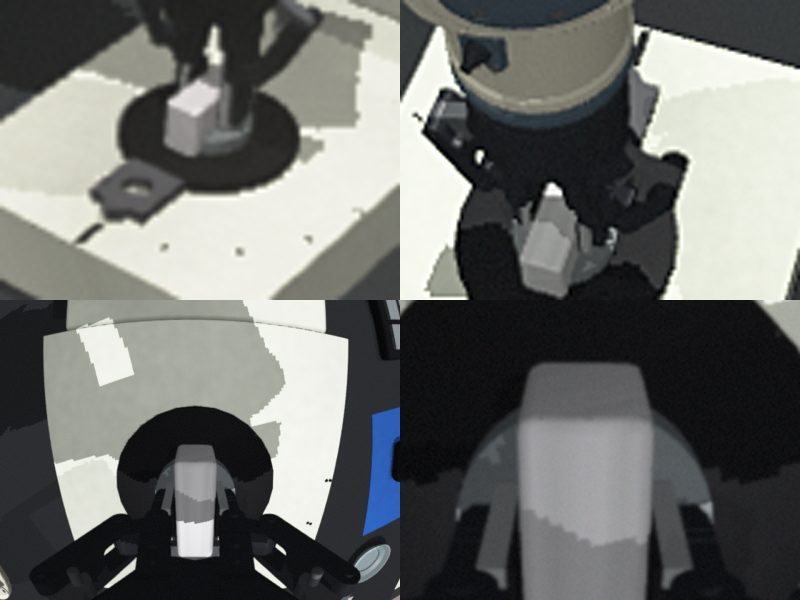

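The knob is turned, with the lug nose close to the index line (scene crop 97,228). Now I let go, rise and check.

Request:
send_rows(
  targets=[0,0,0,0,0,0,1,0,0,0,0,0,0,1,0,0,0,0,0,0,1,0,0,0,0,0,0,1,0,0,0,0,0,0,1,0,0,0,0,0,0,1,0,0,-0.03,0,0,0,1,0,0,-0.065,0,0,0,1,0,0,-0.1,0,0,0,1,0,0,-0.13,0,0,0,1,0,0,-0.15,0,0,0,1,0,0,-0.15,0,0,0,1],
)

```text
clock: 6.02
eef_pos: [559.1, 121.4, 233.3]
tcp_rot: [3.135, -0.004, 1.318]
contact_force: [1.3, -0.4, -0.0]
opening: 1.0
grasp_force: 0.0
```

Run:
```python
from h import *
import pickle
st();A=cams.grab_frame('scene');B=cams.grab_frame('side');W=cams.grab_frame('wrist');st()
c=lambda im,x,y,w,h:cv2.resize(im[y:y+h,x:x+w],(400,300),interpolation=cv2.INTER_CUBIC)
cv2.imwrite('pics/k2.png',np.vstack([np.hstack([c(A['color'],330,145,100,75),c(B['color'],240,310,133,100)]),np.hstack([c(W['color'],0,0,640,480),c(W['color'],260,230,120,90)])]))
pickle.dump((A,B,W),open('k2.pkl','wb'))
```

```text
t 6.02 [559.1 121.4 233.3] [179.6  -0.2  75.5] q [0.21 0.27 1.75 0.   1.12 0.46] F [ 1.3 -0.4 -0. ] op 1.0 g 0.0
t 6.17 [556.2 120.7 227.8] [-180.     0.    75.5] q [0.21 0.27 1.76 0.   1.11 0.46] F [ 0.2 -1.  -1.7] op 0.998 g 0.0
```

View pics/k2.png

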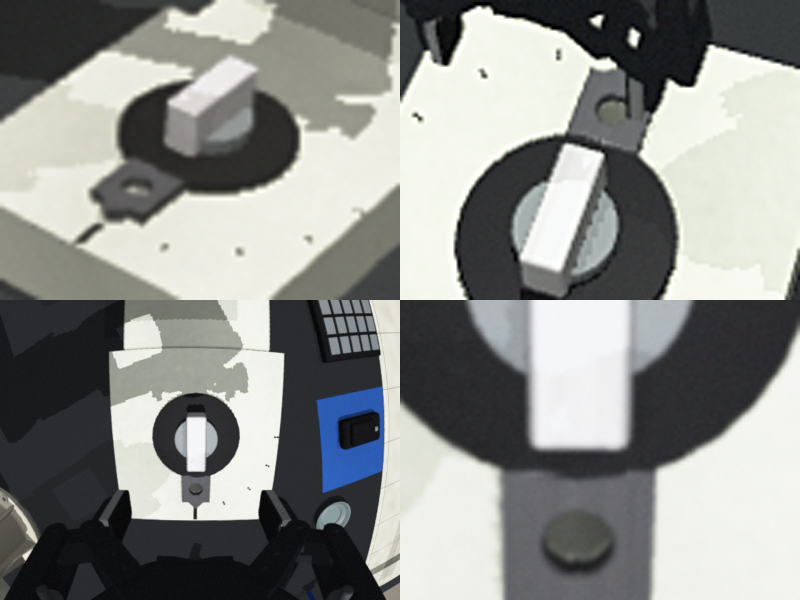

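The knob looks aligned: in the wrist view, bar, lug hole and index line are in one column, and the lug mouth shows the foot hole. Now the angle in numbers.

Run:
```python
from h import *
import pickle
A,B,W=pickle.load(open('k2.pkl','rb'));g=W['color'].max(2).astype(int)
def edges(v,lo,hi,thr,z):
    row=g[v];u=312
    # subpixel crossing left/right from column u
    L=u
    while row[L]<thr and L>lo:L-=1
    Rr=u
    while row[Rr]<thr and Rr<hi:Rr+=1
    l=L+(row[L]-thr)/(row[L]-row[L+1]); rr=Rr-(row[Rr]-thr)/(row[Rr]-row[Rr-1])
    return l,rr,plane(W,l,v,z,1),plane(W,rr,v,z,1)
def ang(pts):
    p=np.array(pts)[:,:2];v=np.linalg.svd(p-p.mean(0))[2][0];v*=-np.sign(v[1]);return p.mean(0).round(1),np.degrees(np.arctan2(v[1],v[0])).round(2)
lug=[];lw=[]
for v in range(284,317,2):
    l,rr,a,b=edges(v,280,345,150,70);lug.append((a+b)/2);lw.append(np.linalg.norm(a-b))
print('lug w',np.round(lw,1),ang(lug))
for v in range(318,352,2): print(v,g[v,303:322])
m=np.zeros(g.shape,np.uint8);m[185:282,240:390]=g[185:282,240:390]<70
cs,_=cv2.findContours(m,cv2.RETR_EXTERNAL,cv2.CHAIN_APPROX_NONE);cc=max(cs,key=cv2.contourArea)[:,0]
q=np.array([plane(W,*t,70,True)[:2] for t in cc])
for _ in range(15):
    s=np.linalg.lstsq(np.c_[2*q,np.ones(len(q))],(q**2).sum(1),rcond=None)[0];rr=np.sqrt(s[2]+s[:2]@s[:2])
    d=abs(np.linalg.norm(q-s[:2],axis=1)-rr);q=q[d<max(1,np.percentile(d,92))]
print('disc',s[:2].round(1),rr.round(1))
```

```text
lug w [41.1 40.6 40.8 41.2 41.1 40.9 40.9 40.6 40.6 40.7 40.8 40.8 40.6 40.7
 40.7 40.8 40.7] (array([537.5,  46.1]), np.float64(-104.78))
318 [105 109 105 106 103 107 107 108 110 110 109 110 109 109 107 106 103 104
 108]
320 [105 105 105 106 105 106 108 111 110 109 109 112 108 108 104 108 105 104
 108]
322 [108 107 104 106 105 108 107 106 111 110 110 111 108 107 106 105 106 105
 107]
324 [123 109 104 102 104 104 104 104 103 102 106 104 106 105 104 106 106 105
 107]
326 [215 174 130 110 103 103 104 102 101 100 100 100 101 104 104 104 106 114
 146]
328 [240 236 218 179 137 108 105 104 101 102  99  98  97 100 104 120 151 197
 231]
330 [240 240 240 236 226 193 140 106 102 103 103 101 109 138 177 213 234 240
 242]
332 [240 240 240 240 239 227 168  94  84  95  94 104 155 212 236 241 241 243
 243]
334 [240 240 240 240 238 230 179  90  47  51  55  95 183 232 241 241 242 242
 243]
336 [240 240 240 239 238 230 180  88  43  41  42  95 193 237 242 242 242 243
 243]
338 [240 240 239 240 238 226 165  78  41  39  39  96 194 236 242 242 243 243
 243]
340 [240 240 240 240 237 226 159  75  43  39  40  93 191 236 241 242 242 243
 243]
342 [240 240 239 240 238 224 157  72  41  38  43  95 193 237 242 243 243 242
 242]
344 [240 240 240 239 238 226 159  73  39  37  42  97 195 236 242 243 243 242
 242]
346 [240 240 241 241 239 228 160  77  41  38  42  98 194 237 242 242 242 242
 242]
348 [240 241 241 242 239 228 163  74  42  39  39  96 194 237 241 242 241 242
 241]
350 [240 240 240 239 238 227 175 130 118 117 117 142 205 236 240 240 241 241
 241]
disc [556.7 119.2] 57.9
```

```bash
python3 - <<'E'
from h import *
import pickle
A,B,W=pickle.load(open('k2.pkl','rb'))
a,b=plane(W,311.85,334,60,1)[:2],plane(W,311.8,348,60,1)[:2]
d=lambda p,q:np.degrees(np.arctan2(q[1]-p[1],q[0]-p[0])).round(2)
c=np.array([556.7,119.2]);l=np.array([537.5,46.1]);print(a,b,d(a,b),'axis->line',d(c,(a+b)/2),'axis->lug',d(c,l),d(l,(a+b)/2))
st();go(629.7,-359.7,260,0)
E
python3 - <<'E'
import sys;sys.path.insert(0,'.')
from h import *
import pickle
A,B,W=pickle.load(open('k2.pkl','rb'))
# handle long-axis direction by white mask, top-face edge, both views at z=132
for F,roi in((A,(312,288,32,35)),(B,(264,152,32,24))):
    x,y,w,h=roi;g=F['color'].min(2)[y:y+h,x:x+w]
    m=(g>205).astype(np.uint8);cs,_=cv2.findContours(m,cv2.RETR_EXTERNAL,cv2.CHAIN_APPROX_NONE);c=max(cs,key=cv2.contourArea)[:,0]+[x,y]
    q=np.array([plane(F,*t,132)[:2] for t in c],np.float32);print(cv2.minAreaRect(q))
E
```

```text
[525.98216874   4.64502426] [521.704999   -11.75138495] -104.62 axis->line -104.98 axis->lug -104.72 -105.38
t 6.17 [556.2 120.7 227.8] [-180.     0.    75.5] q [0.21 0.27 1.76 0.   1.11 0.46] F [ 0.2 -1.  -1.7] op 0.998 g 0.0
shift [-0.4468  0.1914 -0.0322] rotvec [-3.0000e-04  5.0000e-04  1.3179e+00]
((630.86083984375, -360.8016052246094), (15.274126052856445, 53.714752197265625), 57.43263244628906)Traceback (most recent call last):
  File "<stdin>", line 8, in <module>
ValueError: max() iterable argument is empty
```

Lug and index line agree within about 0.3°, so the knob is done. Next I go above the pin with the tool's x axis along the T-handle (yaw 147.4°).

Request:
send_rows(
  targets=[-0.447,0.191,-0.032,0,0,-1.255,1,-0.447,0.191,-0.032,0,0,-1.255,1,-0.447,0.191,-0.032,0,0,-1.255,1,-0.447,0.191,-0.032,0,0,-1.255,1,-0.447,0.191,-0.032,0,0,-1.255,1,-0.447,0.191,-0.032,0,0,-1.255,1,-0.447,0.191,-0.032,0,0,-1.255,1,-0.447,0.191,-0.032,0,0,-1.255,1,-0.447,0.191,-0.032,0,0,-1.255,1,-0.447,0.191,-0.032,0,0,-1.255,1,-0.447,0.191,-0.032,0,0,-1.255,1,-0.447,0.191,-0.032,0,0,-1.255,1],
)

```text
clock: 7.17
eef_pos: [628.1, -356.7, 257.7]
tcp_rot: [-3.142, -0.003, 2.577]
contact_force: [0.2, 0.5, -0.1]
opening: 1.003
grasp_force: 0.0
```

Request:
send_rows(
  targets=[0,0,0,0,0,0,1,0,0,0,0,0,0,1],
)

```text
clock: 7.33
eef_pos: [627.9, -357.0, 257.1]
tcp_rot: [-3.141, -0.003, 2.57]
contact_force: [-0.6, 0.6, -1.0]
opening: 0.999
grasp_force: 0.0
```

Run:
```python
from h import *
import pickle
st();B=cams.grab_frame('side');W=cams.grab_frame('wrist');st()
print(proj(W,[630,-360,132],1),proj(W,[630,-360,62],1))
go(629.7,-359.7,260,147.4)
o=np.vstack([np.hstack([cv2.resize(W['color'],(400,300)),cv2.resize(W['color'][140:290,220:420],(400,300),interpolation=2)])])
cv2.imwrite('pics/w3.png',o);pickle.dump((B,W),open('w3.pkl','wb'))
```

```text
t 7.33 [ 627.9 -357.   257.1] [-180.    -0.2  147.2] q [-0.52  0.49  1.37  0.    1.29 -1.52] F [-0.6  0.6 -1. ] op 0.999 g 0.0
t 7.43 [ 628.1 -354.3  257.8] [180.   -0.2 147.4] q [-0.52  0.48  1.37  0.    1.29 -1.52] F [ 0.7 -0.8  0.7] op 1.001 g 0.0
[307.88116069 236.16130203] [308.68178901 213.84401408]
shift [-0.0042 -0.0037 -0.0022] rotvec [ 0.0003 -0.0034 -0.0002]
```

View pics/w3.png

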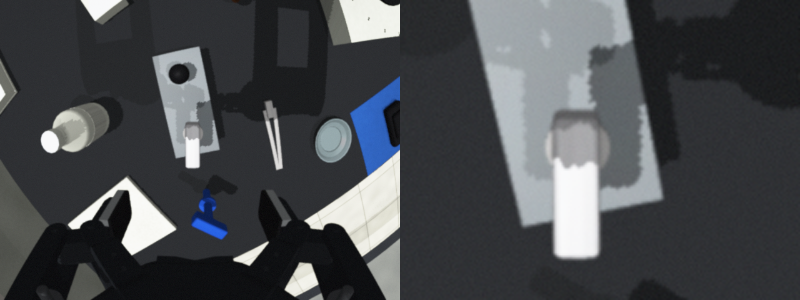

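The wrist picture shows the white T-handle at full-image (308,235), where the estimate predicts (307.9,236.2), with its length along image vertical. The key is at (286,118) and the blue look-alike at (335,350), clear of the fingers. Position and yaw are confirmed.

Run:
```python
from h import *
st();go(629.8,-359.8,190,147.4)
```

```text
t 7.43 [ 628.1 -354.3  257.8] [180.   -0.2 147.4] q [-0.52  0.48  1.37  0.    1.29 -1.52] F [ 0.7 -0.8  0.7] op 1.001 g 0.0
shift [-0.0046 -0.0038  0.0678] rotvec [ 0.0003 -0.0034 -0.0002]
```

Request:
send_rows(
  targets=[-0.0036,-0.0025,0.03,0,0,0,1,-0.0036,-0.0025,0.055,0,0,0,1,-0.0036,-0.0025,0.067,0,0,0,1,-0.0036,-0.0025,0.067,0,0,0,1,-0.0036,-0.0025,0.067,0,0,0,1],
)

```text
clock: 7.85
eef_pos: [630.5, -357.9, 192.7]
tcp_rot: [3.142, -0.002, 2.574]
contact_force: [-0.8, 0.4, 0.9]
opening: 0.998
grasp_force: 0.0
```

Run:
```python
from h import *
for i in range(3):
    st();W=cams.grab_frame('wrist')
    g=W['color'].min(2);m=np.zeros_like(g);m[150:330,250:370]=(g[150:330,250:370]>185)
    cs,_=cv2.findContours(m,cv2.RETR_EXTERNAL,cv2.CHAIN_APPROX_NONE);c=max(cs,key=cv2.contourArea);b=cv2.boundingRect(c)
    print(b,'pred',proj(W,[629.8,-359.8,132],1).round(1),'mid',plane(W,b[0]+(b[2]-1)/2,b[1]+b[3]-10,132,1).round(1),plane(W,b[0]+(b[2]-1)/2,b[1]+b[3]-1,132,1).round(1))
st();go(629.8,-359.8,100,147.4)
```

```text
t 7.85 [ 630.5 -357.9  192.7] [ 1.800e+02 -1.000e-01  1.475e+02] q [-0.52  0.54  1.43  0.    1.17 -1.52] F [-0.8  0.4  0.9] op 0.998 g 0.0
(294, 257, 28, 46) pred [308.1 262.6] mid [ 646.3 -370.9  132. ] [ 651.5 -374.2  132. ]
t 7.9 [ 631.2 -358.5  194. ] [180.    0.  147.5] q [-0.52  0.54  1.43  0.    1.17 -1.52] F [0.3 0.4 1.2] op 1.002 g 0.0
(294, 255, 29, 45) pred [308.4 260.1] mid [ 646.1 -370.6  132. ] [ 651.3 -373.9  132. ]
t 7.95 [ 631.5 -358.9  194.7] [1.800e+02 1.000e-01 1.475e+02] q [-0.52  0.54  1.43  0.    1.17 -1.52] F [ 0.1 -0.2  0.4] op 1.002 g 0.0
(294, 254, 29, 45) pred [308.7 258.8] mid [ 646.2 -370.9  132. ] [ 651.4 -374.2  132. ]
t 8.0 [ 631.6 -359.1  194.9] [1.800e+02 1.000e-01 1.474e+02] q [-0.52  0.54  1.43  0.    1.17 -1.52] F [ 0.2 -0.6 -0. ] op 1.0 g 0.0
shift [ 0.0014 -0.0015  0.0949] rotvec [0.0002 0.0026 0.0007]
```

Request:
send_rows(
  targets=[0.0019,-0.0018,0.025,0,0,0,1,0.0019,-0.0018,0.05,0,0,0,1,0.0019,-0.0018,0.07,0,0,0,1,0.0019,-0.0018,0.085,0,0,0,1,0.0019,-0.0018,0.094,0,0,0,1,0.0019,-0.0018,0.094,0,0,0,1,0.0019,-0.0018,0.094,0,0,0,1,0.0019,-0.0018,0.094,0,0,0,1],
)

```text
clock: 8.67
eef_pos: [629.0, -360.1, 100.5]
tcp_rot: [3.141, 0.002, 2.573]
contact_force: [0.2, -0.8, 1.0]
opening: 1.005
grasp_force: 0.0
```

Run:
```python
from h import *
st();go(629,-359.6,100,147.4)
```

```text
t 8.67 [ 629.  -360.1  100.5] [1.800e+02 1.000e-01 1.474e+02] q [-0.52  0.63  1.5   0.    1.01 -1.52] F [ 0.2 -0.8  1. ] op 1.005 g 0.0
shift [0.0003 0.0004 0.0005] rotvec [0.0001 0.0022 0.0001]
```

Request:
send_rows(
  targets=[0,0,0,0,0,0,-1,0,0,0,0,0,0,-1,0,0,0,0,0,0,-1,0,0,0,0,0,0,-1,0,0,0,0,0,0,-1,0,0,0,0,0,0,-1,0,0,0,0,0,0,-1,0,0,0,0,0,0,-1,0,0,0,0,0,0,-1,0,0,0,0,0,0,-1],
  grip_force=60,
)

```text
clock: 9.5
eef_pos: [628.2, -359.6, 99.2]
tcp_rot: [3.141, 0.0, 2.573]
contact_force: [0.0, 1.2, 3.2]
opening: 0.203
grasp_force: 58.8
```

Gripped with little side force. I lift straight up, first slowly.

Request:
send_rows(
  targets=[0,0,-0.01,0,0,0,-1,0,0,-0.025,0,0,0,-1,0,0,-0.045,0,0,0,-1,0,0,-0.07,0,0,0,-1,0,0,-0.1,0,0,0,-1,0,0,-0.135,0,0,0,-1,0,0,-0.16,0,0,0,-1,0,0,-0.17,0,0,0,-1,0,0,-0.17,0,0,0,-1,0,0,-0.17,0,0,0,-1],
)

```text
clock: 10.33
eef_pos: [627.7, -359.5, 268.8]
tcp_rot: [-3.142, -0.0, 2.573]
contact_force: [-0.1, -0.5, -1.5]
opening: 0.204
grasp_force: 58.8
```

Run:
```python
from h import *
st();go(537,43.9,260,147.4)
```

```text
t 10.33 [ 627.7 -359.5  268.8] [-180.    -0.   147.4] q [-0.52  0.48  1.36 -0.    1.3  -1.52] F [-0.1 -0.5 -1.5] op 0.204 g 58.8
shift [0.2937 0.291  0.0088] rotvec [-0.0001 -0.0002  0.0001]
```

Request:
send_rows(
  targets=[0.02,0.02,0,0,0,0,-1,0.045,0.045,0,0,0,0,-1,0.07,0.07,0,0,0,0,-1,0.097,0.096,0,0,0,0,-1,0.124,0.123,0,0,0,0,-1,0.151,0.15,0,0,0,0,-1,0.178,0.176,0,0,0,0,-1,0.205,0.203,0,0,0,0,-1,0.232,0.23,0,0,0,0,-1,0.259,0.257,0,0,0,0,-1,0.28,0.277,0,0,0,0,-1,0.294,0.291,0,0,0,0,-1],
)

```text
clock: 11.33
eef_pos: [534.6, 46.3, 266.6]
tcp_rot: [-3.139, -0.004, 2.574]
contact_force: [0.9, -0.9, -1.3]
opening: 0.206
grasp_force: 58.8
```

Request:
send_rows(
  targets=[0,0,0.05,0,0,0,-1,0,0,0.07,0,0,0,-1,0,0,0.07,0,0,0,-1,0,0,0.07,0,0,0,-1,0,0,0.07,0,0,0,-1,0,0,0.07,0,0,0,-1],
)

```text
clock: 11.83
eef_pos: [538.0, 43.7, 200.3]
tcp_rot: [3.141, 0.001, 2.572]
contact_force: [1.2, -0.1, -0.9]
opening: 0.202
grasp_force: 58.7
```

Run:
```python
from h import *
import pickle
st();A=cams.grab_frame('scene');B=cams.grab_frame('side');st()
for z in (106,154,70):print(z,proj(A,[536.8,43.7,z]).round(1),proj(B,[536.8,43.7,z]).round(1))
c=lambda im,x,y,w,h:cv2.resize(im[y:y+h,x:x+w],(400,300),interpolation=cv2.INTER_CUBIC)
a=proj(A,[536.8,43.7,115]).astype(int);b=proj(B,[536.8,43.7,115]).astype(int);print(a,b)
cv2.imwrite('pics/p1.png',np.hstack([c(A['color'],a[0]-50,a[1]-38,100,75),c(B['color'],b[0]-50,b[1]-38,100,75)]))
pickle.dump((A,B),open('p1.pkl','wb'))
```

```text
t 11.83 [538.   43.7 200.3] [1.799e+02 1.000e-01 1.474e+02] q [ 0.08  0.25  1.85 -0.    1.04 -0.92] F [ 1.2 -0.1 -0.9] op 0.202 g 58.7
t 11.93 [538.   43.7 200.4] [1.799e+02 1.000e-01 1.474e+02] q [ 0.08  0.25  1.85 -0.    1.04 -0.92] F [ 0.2  0.2 -1. ] op 0.199 g 58.7
106 [364.1 179.2] [309.7 335.6]
154 [365.1 162.7] [308.7 320.2]
70 [363.4 190.9] [310.4 346.2]
[364 176] [309 332]
```

View pics/p1.png

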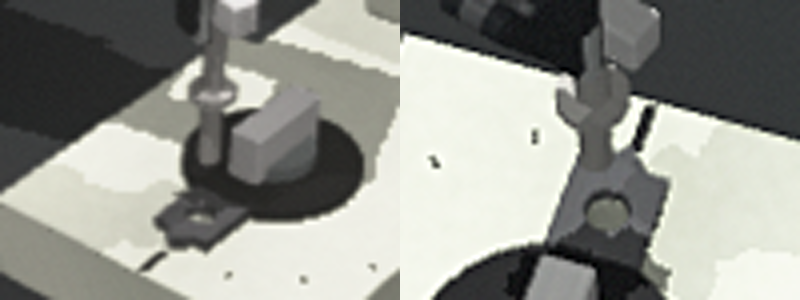

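The pin hangs upright over the lug: scene shank at about (366,173), side shank at about (308,334). The hole is at scene (364.4,191) and side (310.5,347). The pin seems 1 to 2 px off the hole's vertical, so I measure that.

Run:
```python
from h import *
import pickle
A,B=pickle.load(open('p1.pkl','rb'))
for n,F,rows,cols in(('A',A,range(165,182,1),(358,376)),('B',B,range(320,340,1),(298,320))):
    for v in rows: print(n,v,F['color'].mean(2)[v,cols[0]:cols[1]].astype(int))
```

```text
A 165 [145 145 145 145 143 126  94  98 103 102 101 123 186 217 188 144 129 102]
A 166 [145 145 145 146 143 127  88  85  92  94  89  77 112  90  60  44  42  38]
A 167 [144 144 144 145 144 127  90  85  92  93  89  59  45  33  29  30  41  82]
A 168 [144 144 144 145 145 123  92  86  90  92  88  59  35  32  34  53  91 146]
A 169 [146 146 149 146 138 100  81  87  91  92  88  60  38  35  70 114 147 156]
A 170 [146 147 149 141  96  58  77  85  91  93  88  58  37  49 133 152 155 155]
A 171 [146 148 141  94  49  46  83  90  93  93  86  56  36  49 116 138 147 151]
A 172 [143 143 114  60  34  49  94 105 100  93  87  54  35  54 103 115 118 132]
A 173 [167 145  84  45  38  58  98 106 110  96  89  55  37  55 103 112 112 114]
A 174 [233 160  68  39  41  62  97 108 111  97  89  53  36  59 102 113 112 113]
A 175 [235 162  70  39  39  69 101 110 109 106  92  51  37  73 104 110 110 114]
A 176 [232 137  54  38  41  69 100 109 109 105  94  49  39  75 105 110 111 112]
A 177 [215 118  50  39  40  61 100 110 109 106  90  48  36  76 104 112 112 110]
A 178 [212 107  43  37  38  48  95 105 104  96  65  39  40  
[... 1499 characters left out ...]
 99
 102 122 192 248]
B 333 [236 237 237 243 243  92  79  90  90  93  90  86  81  77  86 104 101 101
 103 106 139 224]
B 334 [236 236 239 244 220  85  84  90  91  92  89  87  80  77  98 107 106 106
 103  89  84 157]
B 335 [236 237 242 242 153  93  93  88  91  94  89  84  82  89 110 109 108 111
 105  95  84 112]
B 336 [237 239 241 219  96 100 105  98  93  91  88  89  92 107 109 109 110 112
 110 106  90  87]
B 337 [238 242 242 146  90 103 108 108 107 108 108 108 105 111 111 110 112 113
 109  99  94  88]
B 338 [238 245 245  96  99 106 108 107 108 111 110 111 106 110 111 109 110 111
  96  95  94  94]
B 339 [238 244 222  88 102 107 104 109 109 109 111 108 108 109 113 111 112  97
  94  96  95  96]
```

Request:
send_rows(
  targets=[0.001,-0.001,0.01,0,0,0,-1,0.0019,-0.0022,0.02,0,0,0,-1,0.0019,-0.0022,0.028,0,0,0,-1,0.0019,-0.0022,0.028,0,0,0,-1,0.0019,-0.0022,0.028,0,0,0,-1,0.0019,-0.0022,0.028,0,0,0,-1],
)

```text
clock: 12.43
eef_pos: [534.3, 43.1, 170.8]
tcp_rot: [-3.141, -0.0, 2.573]
contact_force: [0.8, -0.5, -1.0]
opening: 0.201
grasp_force: 58.8
```

Run:
```python
from h import *
import pickle
st();A=cams.grab_frame('scene');B=cams.grab_frame('side');st()
c=lambda im,x,y,w,h:cv2.resize(im[y:y+h,x:x+w],(400,300),interpolation=cv2.INTER_CUBIC)
cv2.imwrite('pics/p2.png',np.hstack([c(A['color'],314,138,100,75),c(B['color'],270,310,80,60)]))
for n,F,rows,cols in(('A',A,range(180,194,2),(356,374)),('B',B,range(330,352,2),(298,322))):
    for v in rows: print(n,v,F['color'].mean(2)[v,cols[0]:cols[1]].astype(int))
```

```text
t 12.43 [534.3  43.1 170.8] [-180.    -0.   147.4] q [ 0.08  0.28  1.88  0.    0.98 -0.92] F [ 0.8 -0.5 -1. ] op 0.201 g 58.8
t 12.53 [534.6  43.1 171.2] [180.    0.  147.4] q [ 0.08  0.28  1.88 -0.    0.98 -0.92] F [-1.2 -0.2 -1.2] op 0.202 g 58.8
A 180 [233 231 213 116  47  51  78  90  94  95  87  53  35  32  42  95 110 111]
A 182 [216 226 229 181  83  53  83  95  95  92  88  51  36  36  34  36  48  74]
A 184 [205 205 207 206 152  95 101 109 108  97  87  50  35  37  37  38  38  37]
A 186 [195 194 139  98  78  80 102 109 109 101  81  60  47  39  39  37  37  39]
A 188 [103  73  53  49  49  59  74  99 103  85  64  61  61  60  55  50  46  42]
A 190 [79 79 79 80 67 52 53 55 53 52 49 49 63 67 68 69 89 91]
A 192 [ 83  82  82  81  81 109 148 133 120 113  98  71  87  96  95  95  90  72]
B 330 [235 240 240 144 113 116 117 121 122 122 120 111  94  94  97  95  99  98
  97  92  66  86 213 243]
B 332 [237 238 243 228 139  99 125 121 122 120 117  93  96  96  97  96  95  95
  89 100 188 247 249 237]
B 334 [235 236 239 245 224  81  89  95  96  90  93  94  92  92  93  91  92  89
  87  88  87 145 231 219]
B 336 [237 237 242 220  97  99 109 104  86  85  87  90  90  88  88  80  77 100
  98  95  90  86 144 241]
B 338 [238 245 244  92  99 106 105 105  91  82  86  90  90  88  84  78  80 106
  96  95  95  95  92  86]
B 340 [241 242 151  92 106 106 107 109 105  82  86  90  91  90  87  80  79  91
  96  94  94  95  95  97]
B 342 [241 148  92 104 107 105 109 110  98  84  92  93  89  89  87  79  77  86
  98  97  97  98  95  96]
B 344 [220  86 104 105 105 110 108  71  42  73  87  92  91  87  90  98  65  42
  86 101 101 100 100  98]
B 346 [ 96  98 106 108 109 109  95  51  88 105 104 104 106 106 106 109 103  93
  42  59  40  40  56 107]
B 348 [ 96 104 108 108 108  72  69  56  97  97 100 104 104 105 107 109 110  94
  43  42  49  47  45  44]
B 350 [104 111 111 107  52  58  58  57  59  85 108 108 110 110 107  98  77  53
  54  56  55  44  45  38]
```

View pics/p2.png

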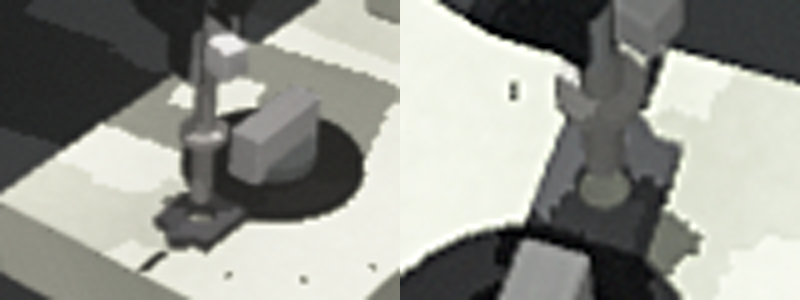

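The pin is centred over the hole in both views: scene 363.9 against 363.7, side 310.5 against 310.6. I push it straight down, watching the force.

Request:
send_rows(
  targets=[0,0,0.006,0,0,0,-1,0,0,0.012,0,0,0,-1,0,0,0.018,0,0,0,-1,0,0,0.024,0,0,0,-1,0,0,0.024,0,0,0,-1],
)

```text
clock: 12.95
eef_pos: [533.3, 43.0, 145.3]
tcp_rot: [-3.14, -0.002, 2.573]
contact_force: [0.2, -0.6, -0.1]
opening: 0.201
grasp_force: 58.8
```

```bash
python3 -c "
from h import *
st()"
```

```text
t 12.95 [533.3  43.  145.3] [-1.799e+02 -1.000e-01  1.474e+02] q [ 0.08  0.32  1.9  -0.    0.92 -0.92] F [ 0.2 -0.6 -0.1] op 0.201 g 58.8
```

Request:
send_rows(
  targets=[0,0,0,0,0,0,-1,0,0,0.005,0,0,0,-1,0,0,0.01,0,0,0,-1,0,0,0.015,0,0,0,-1,0,0,0.02,0,0,0,-1,0,0,0.025,0,0,0,-1,0,0,0.025,0,0,0,-1,0,0,0.025,0,0,0,-1],
)

```text
clock: 13.62
eef_pos: [534.0, 43.1, 121.6]
tcp_rot: [-3.141, -0.001, 2.573]
contact_force: [0.7, 0.1, -0.6]
opening: 0.2
grasp_force: 58.8
```

```bash
python3 -c "
from h import *
st()"
```

```text
t 13.62 [534.   43.1 121.6] [-180.    -0.   147.4] q [ 0.08  0.35  1.92  0.    0.87 -0.92] F [ 0.7  0.1 -0.6] op 0.2 g 58.8
```

Request:
send_rows(
  targets=[0,0,0.003,0,0,0,-1,0,0,0.006,0,0,0,-1,0,0,0.0075,0,0,0,-1,0,0,0.0085,0,0,0,-1,0,0,0.009,0,0,0,-1,0,0,0.009,0,0,0,-1],
)

```text
clock: 14.12
eef_pos: [534.3, 43.1, 113.1]
tcp_rot: [-3.142, 0.0, 2.573]
contact_force: [-0.6, -0.4, 0.6]
opening: 0.204
grasp_force: 59.0
```

```bash
python3 -c "
from h import *
st()"
```

```text
t 14.12 [534.3  43.1 113.1] [-180.     0.   147.4] q [ 0.08  0.36  1.92 -0.    0.85 -0.92] F [-0.6 -0.4  0.6] op 0.204 g 59.0
```

Near the seat; 1 mm more in small steps.

Request:
send_rows(
  targets=[0,0,0.0005,0,0,0,-1,0,0,0.001,0,0,0,-1,0,0,0.0015,0,0,0,-1,0,0,0.0015,0,0,0,-1],
)

```text
clock: 14.45
eef_pos: [535.3, 42.9, 112.9]
tcp_rot: [3.141, 0.002, 2.573]
contact_force: [-2.0, -1.2, 14.2]
opening: 0.203
grasp_force: 61.0
```

```bash
python3 -c "
from h import *
st()"
```

```text
t 14.45 [535.3  42.9 112.9] [1.799e+02 1.000e-01 1.474e+02] q [ 0.08  0.36  1.92 -0.    0.85 -0.92] F [-2.  -1.2 14.2] op 0.203 g 61.0
```

Seated with 14 N. I let go, rise and look.

Request:
send_rows(
  targets=[0,0,-0.0005,0,0,0,-1,0,0,-0.0005,0,0,0,1,0,0,-0.0005,0,0,0,1,0,0,-0.0005,0,0,0,1,0,0,-0.0005,0,0,0,1,0,0,-0.0005,0,0,0,1,0,0,-0.02,0,0,0,1,0,0,-0.05,0,0,0,1,0,0,-0.085,0,0,0,1,0,0,-0.12,0,0,0,1,0,0,-0.14,0,0,0,1,0,0,-0.14,0,0,0,1],
)

```text
clock: 15.45
eef_pos: [536.8, 43.3, 256.4]
tcp_rot: [3.137, 0.006, 2.573]
contact_force: [0.7, 0.4, -0.1]
opening: 0.999
grasp_force: 0.0
```

Request:
send_rows(
  targets=[0.03,0,-0.02,0,0,0,1,0.06,0,-0.04,0,0,0,1,0.09,0,-0.04,0,0,0,1,0.12,0,-0.04,0,0,0,1,0.12,0,-0.04,0,0,0,1],
)

```text
clock: 15.87
eef_pos: [429.0, 109.2, 290.7]
tcp_rot: [-3.141, -0.003, 2.574]
contact_force: [0.2, -0.4, 0.6]
opening: 1.004
grasp_force: 0.0
```

Run:
```python
from h import *
st();A=cams.grab_frame('scene');B=cams.grab_frame('side')
c=lambda im,x,y,w,h:cv2.resize(im[y:y+h,x:x+w],(400,300),interpolation=cv2.INTER_CUBIC)
cv2.imwrite('pics/e.png',np.vstack([np.hstack([c(A['color'],314,138,100,75),c(B['color'],230,300,133,100)]),np.hstack([c(A['color'],0,0,640,480),c(B['color'],0,0,640,480)])]))
for z in(70,76,146):print(z,proj(A,[536.8,43.7,z]).round(1),proj(B,[536.8,43.7,z]).round(1))
```

```text
t 15.87 [429.  109.2 290.7] [-179.9   -0.2  147.5] q [ 0.24  0.    1.93  0.    1.21 -0.76] F [ 0.2 -0.4  0.6] op 1.004 g 0.0
70 [363.4 190.9] [310.4 346.2]
76 [363.6 189. ] [310.3 344.5]
146 [364.9 165.5] [308.9 322.9]
```

View pics/e.png

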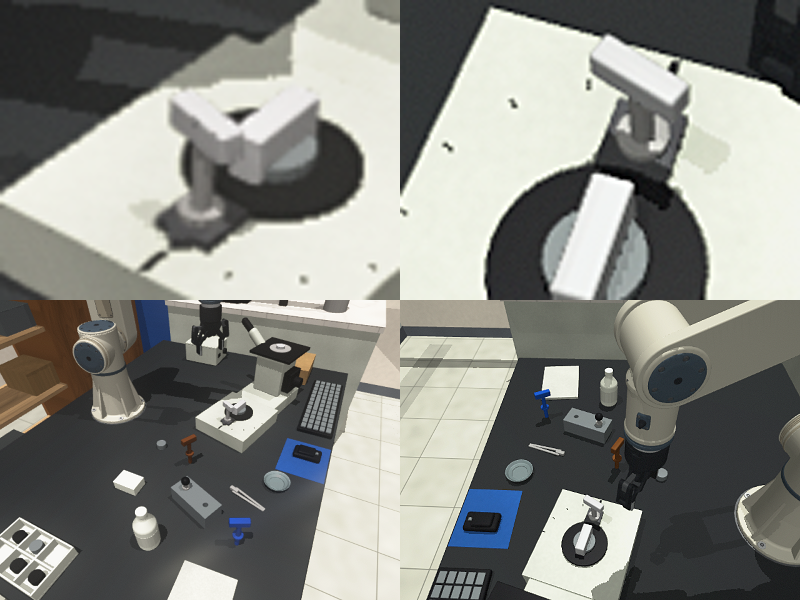

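The pin stands upright with its collar on the lug (scene 364,190; side 310,344). The lug nose is at the index line, the key is still in the rack and the other things look unmoved. Handing in.

```bash
python3 -c "
from h import *
print(r.sign_off())"
```

```text
the job is handed in; nothing more can be done
None
```

The job is handed in: the lug stands at the long index line to within about 0.3°, and the lock pin sits through it into the foot, its collar on the lug and the gripper clear; the key and other things were left alone, and it took about 16 s of the 58 s.

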